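# Isolate the powered tweezers, then hold them at their setting gap

## Task

First throw the handle of the isolator on the left over from its on side (short bar mark) to its off side (ring mark), because the powered tweezers must not be squeezed while it is on. Then squeeze the sprung tweezers clamped in the setting stand until the gap between their tips is 14 mm, as marked by the two black lines on the white plate under the tips, never letting the tips come together, and finish while still holding them steadily at that gap in the gripper. Leave the other things on the worktop where they lie.

Things in the scene. Friction and masses are not known exactly. Their poses are not given: they have to be found in the camera images.
- isolator_base: grey isolator block, 56 x 96 x 32 mm on a 70 x 110 mm foot, fixed to the worktop; origin at the centre of its underside; its z is up, the handle swings in its y-z plane about an axle along its x at 40 mm height; the +y end is the on end (white bar on top), the -y end the off end (white ring)
- isolator_handle (a point): centre of the handle's black cross bar (18 mm thick, 44 mm long along the block's x), 66 mm from the axle on a steel arm 20 mm wide (along x) and 10 mm thick
- isolator (a joint): handle angle: 0 on (leaning 0.6 rad toward the block's +y end, bar 94 mm above the worktop), 0.6 upright (bar 106 mm high), 1.2 fully off (leaning 0.6 rad toward -y). The handle is weighted (180 g) and falls to the nearer end; about 1 N sideways on the bar moves it, and once pushed past upright it goes over by itself
- stand: metal setting stand, fixed to the worktop: grey base plate 90 x 250 x 8 mm; origin at the centre of its underside; the tweezers lie level along its y, tips toward -y, held at the +y end by a clamp block (44 x 40 mm, 85 mm high, centred at y = +97 mm); under the tips a white plate 70 mm (x) by 36 mm (y) centred at y = -102 mm, its top 52 mm above the worktop, with two black lines 14 mm apart
- grip_mid (a point): point midway between the ridged grips of the two tweezers legs, 25 mm from the stand's origin toward its -y, 60 mm above the worktop, half-way up the legs; axes are those of the stand. The ridged grips are 36 mm long (along y) and 14 mm tall; the legs are squeezed together along x. Over the backs of the grips the tweezers measure about 41 mm relaxed and about 22 mm at the marked gap; the tip gap changes about 1.6 times as much as this width
- tip_far (a point): tip of the +x leg, on its inner face, 60 mm above the worktop, 178 mm along the leg from its hinge (the grips are 110 mm from it)
- tip_near (a point): tip of the -x leg, on its inner face; the distance between the two tip points is the tip gap: 45 mm relaxed
- leg_far (a joint): squeeze angle of the +x leg: 0 relaxed, about 0.086 at the marked gap if both legs are squeezed alike, 0.122 tips together; sprung open (1.4 N at the grip to start, 3.7 N at the marked gap). Tip gap in mm = 44.7 - 178 x (leg_far + leg_near), nearly
- leg_near (a joint): the same for the -x leg
- loupe: bystander: folding loupe, 52 x 30 x 16 mm, lying loose
- note_pad: bystander: note pad, 60 x 105 x 12 mm, lying loose
- tweezers_b: bystander: small dark tweezers, 18 x 118 x 10 mm, lying loose right of the stand
- boat_b: bystander: black strip carrier, 56 x 190 x 9 mm, lying loose behind the stand

How it is judged:
By the outcome, as a careful person would: the job done as asked, in the order asked, and still so for the second after the job is handed in, while the arm keeps its last pose, push and grip.
It also fails if it takes over 42 s, if anything falls off the work surface, if the arm or the gripper's body presses on something with over 40 N, if the wrist force passes 120 N, or if a joint passes its speed limit or range.

## Robot

A 6-joint arm with a two-finger parallel gripper is mounted at the origin on a cart in front of the work surface, level with it; the furniture and walls round the work are solid. World frame = base frame: x ahead of the robot, y to its left, z up, the work surface at z = 0. Lengths are in m, angles in rad, forces in N, time in s.
With the tool pointing down it reaches from about 0.325 to 0.925 m from the base axis. Payload 3.1 kg.
Tool frame: the origin (TCP) lies at the very end of the fingers, on their centre line; the grasp point (between the pads) lies 19 mm behind it; x points along the fingers, z is the direction in which the jaws open and shut, and the axes are right-handed (so a half turn about x gives the same grasp; the last joint's range is limited). The gripper opens to 85 mm and grips with 20 to 120 N. Pads are 22 mm wide; open, the fingers measure 114 mm over their backs; the gripper's body (76 mm by 85 mm) begins 54 mm behind the grasp point. The pads swing forward as they close: fully open they stand 13 mm farther back than shut.
Start: joints at [1.176, 0.217, 1.613, -0, 1.311, -0.112], TCP at [0.174, 0.6, 0.231] pointing down, gripper open.
Joint ranges: [-2.75, 2.75], [-0.78, 2.1], [0.31, 2.55], [-1.13, 4.27], [0.13, 2.63], [-2.58, 2.58]. Speed limits (rad/s): [2.79, 2.79, 3.14, 3.14, 3.14, 3.14].

## Interface

Orientations are given as a unit quaternion [x, y, z, w].
In Python, from rig import manip gives the robot as it stands.
- The arm moves only by the tool servo_tool, never from a script. Its argument "increments" is a list of rows, each a list of 7 numbers: the turn, a rotation vector about the tool's x, y, z in units of 5 degrees (1.0 is 5 degrees), then the shift along the tool's x, y, z in units of 25 mm (1.0 is 25 mm), then the opening, from 0 (shut) to 1 (fully open). In form: [[wx, wy, wz, dx, dy, dz, fingers], ...]. A call has 1 to 12 rows; each row is the pose to reach, as a shift and turn from the pose commanded when the call began, along the tool's axes at that moment; what a row does not reach only later rows make up. A row lasts 1/12 s, in which the tool goes at most 41.7 mm and 7.16 degrees, less where a joint would pass 70% of its speed; a pose out of reach is approached as far as the arm can. A call with a gripper value outside its range is refused whole. The fingers move at their own pace and stop on an object; "grip_force" is the grip in N (left out, the last holds). Time passes only in rows, so rows that repeat a pose let the fingers close. It gives the time, the measured TCP pose, the force and the opening at its end, in the units of the state.
- manip.state(): the state, without advancing time (a new reading comes with each control period).
- manip.camera(name): name is "scene" or "top" or "wrist"; returns the picture (400x640x3 uint8, blue, green, red); there is no depth.
- manip.get_calibration(name): a dict with "K" (3x3 intrinsics, pixels), "cam_to_world" (4x4, takes a point from camera to world coordinates). Camera axes: x right, y down, z forward; pixel columns grow to the right and rows downward; lengths in m; the calibration is good to about 2 mm. The wrist camera is an equidistant fisheye: a pixel r from the principal point sees the ray r / f radians off the axis. A picture is of the moment at which its call begins: read the wrist's pose just before it. get_calibration takes no time and is no camera call; for the wrist camera it gives the pose at the moment of the call.
- manip.job_done(): hands the job in, once; it reports no verdict.
The state is a dict: "clock": time; "joints": joint angles; "qvel": joint speeds; "joint_efforts": joint torques, N m; "eef_pos": TCP position; "tcp_rot": TCP orientation; "contact_force": force on the tool from outside, world axes, zero at the start; "ft_torque": the same for the moment, N m; "finger_gap": opening from 0.0 (shut) to 1.0 (fully open).
Only numpy, scipy, OpenCV 4.12 (cv2) and the standard library are available. Lean on these libraries where they do the work, as an engineer would, in place of code of your own. Each camera call takes 0.05 s, during which the arm holds its last target. There are 200 camera calls.

## Working session

There is one attempt and no reset: what is moved stays moved. The work goes in short steps, Python scripts to look and compute and a tool call to move; the robot and the scene stay as the last step left them, time stands still between calls to the robot, and variables do not carry over. Pictures are saved under pics/ and viewed, about 8 in all and at most 12, crops included, and the job is handed in when it is done.

Besides the shell and the picture viewer there is one more tool, called after ">>>" as name(argument=value, ...), one argument or row to a line, values as JSON. servo_tool: Moves the arm, as the interface text tells. Its arguments: {"type":"object","properties":{"increments":{"type":"array"},"grip_force":{"type":"number"}},"required":["increments"]}

```bash
mkdir -p pics; cat > h.py <<'E'
import numpy as np,cv2
from rig import manip
from scipy.spatial.transform import Rotation as R
def ray(name,u,v,C=None):
    c=C or manip.get_calibration(name);K=np.array(c["K"]);T=np.array(c["cam_to_world"])
    x=(u-K[0,2])/K[0,0];y=(v-K[1,2])/K[1,1]
    if name=="wrist":
        r=np.hypot(x,y);d=np.array([x/r*np.sin(r),y/r*np.sin(r),np.cos(r)]) if r>0 else np.array([0,0,1.])
    else: d=np.array([x,y,1])
    return T[:3,3],T[:3,:3]@d
def onz(name,u,v,z,C=None):
    o,d=ray(name,u,v,C);return o+d*(z-o[2])/d[2]
def proj(name,p):
    c=manip.get_calibration(name);K=np.array(c["K"]);T=np.array(c["cam_to_world"])
    q=T[:3,:3].T@(np.array(p)-T[:3,3])
    if name=="wrist":
        r=np.hypot(q[0],q[1]);t=np.arctan2(r,q[2]);q=np.array([q[0]/r*t,q[1]/r*t,1])
    return (K@(q/q[2]))[:2]
E
python3 - <<'E'
from h import *
for n in("top","scene"): cv2.imwrite(f"pics/{n}0.png",manip.camera(n)); print(n,np.round(manip.get_calibration(n)["cam_to_world"],3),manip.get_calibration(n)["K"])
s=manip.state();print(s); print(np.round(R.from_quat(s["tcp_rot"]).as_matrix(),3))
E
```

```text
top [[ 0.021 -0.994  0.106  0.429]
 [-1.    -0.021 -0.003 -0.006]
 [ 0.005 -0.105 -0.994  1.226]
 [ 0.     0.     0.     1.   ]] [[407.12752433   0.         314.88963679]
 [  0.         407.12752433 198.83094135]
 [  0.           0.           1.        ]]
scene [[ 0.59  -0.437  0.679 -0.424]
 [-0.807 -0.34   0.482 -0.672]
 [ 0.02  -0.833 -0.553  0.878]
 [ 0.     0.     0.     1.   ]] [[515.25756802   0.         319.94869169]
 [  0.         515.25756802 200.18006091]
 [  0.           0.           1.        ]]
{'clock': 0.1, 'joints': array([ 1.17580374e+00,  2.17698020e-01,  1.61476701e+00,  4.30262110e-06,
        1.31128498e+00, -1.12151256e-01]), 'qvel': array([ 1.22386292e-03, -1.69697312e-03, -2.99241075e-03,  3.11244424e-04,
       -1.34429882e-03,  2.17151655e-05]), 'joint_efforts': array([ 4.45709993e-04, -3.98078191e+01, -3.04964590e+01, -1.41466144e-04,
        4.30061002e-03, -4.18253899e-05]), 'eef_pos': array([0.17409619, 0.59950921, 0.23009034]), 'tcp_rot': array([-0.42491847,  0.56614129,  0.42414742,  0.56482501]), 'contact_force': array([-0.93514934,  0.11042111, -0.25798984]), 'ft_torque': array([ 0.00580517, -0.02070435,  0.02724201]), 'finger_gap': 1.0010574693854386}
[[-0.001 -0.96   0.279]
 [-0.002  0.279  0.96 ]
 [-1.     0.    -0.002]]
```

View pics/top0.png

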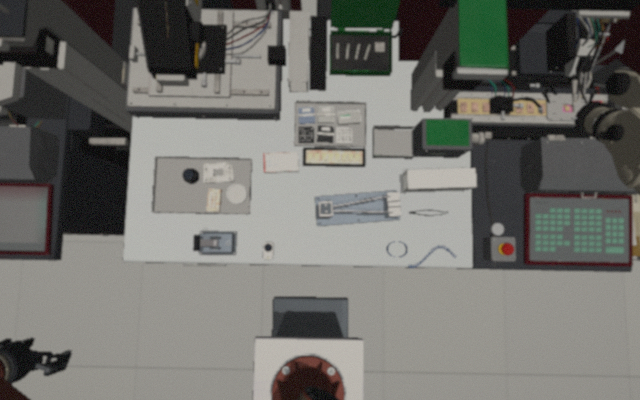

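View pics/scene0.png

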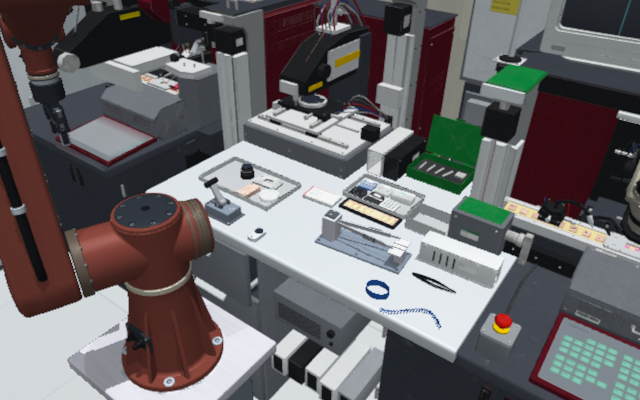

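The top view shows the isolator at about (215,243) with its bar at the left, at about (197,243). The stand is at about (357,208), with the clamp on the left and the tips and white plate on the right. I'll enlarge both.

```bash
python3 - <<'E'
from h import *
t=cv2.imread("pics/top0.png");s=cv2.imread("pics/scene0.png")
a=cv2.resize(t[225:262,180:250],None,fx=8,fy=8,interpolation=cv2.INTER_CUBIC)
b=cv2.resize(t[185:232,308:408],None,fx=8,fy=8,interpolation=cv2.INTER_CUBIC)[:296]
b=cv2.resize(t[185:229,308:408],None,fx=8,fy=6.6,interpolation=cv2.INTER_CUBIC)
o=np.zeros((592,800,3),np.uint8);o[:296,:560]=a;o[296:296+b.shape[0],:800]=b[:296]
# scene isolator at the right top
c=cv2.resize(s[170:228,195:250],(240,253));o[:253,560:]=c
cv2.imwrite("pics/crop1.png",o)
for p in [(195,243),(236,243),(317,208),(400,208)]: print(p,onz("top",*p,0.0))
E
```

```text
(195, 243) [0.41884379 0.34554626 0.        ]
(236, 243) [0.42135227 0.22319372 0.        ]
(317, 208) [ 0.53137954 -0.01682257  0.        ]
(400, 208) [ 0.53664101 -0.26772022  0.        ]
```

View pics/crop1.png

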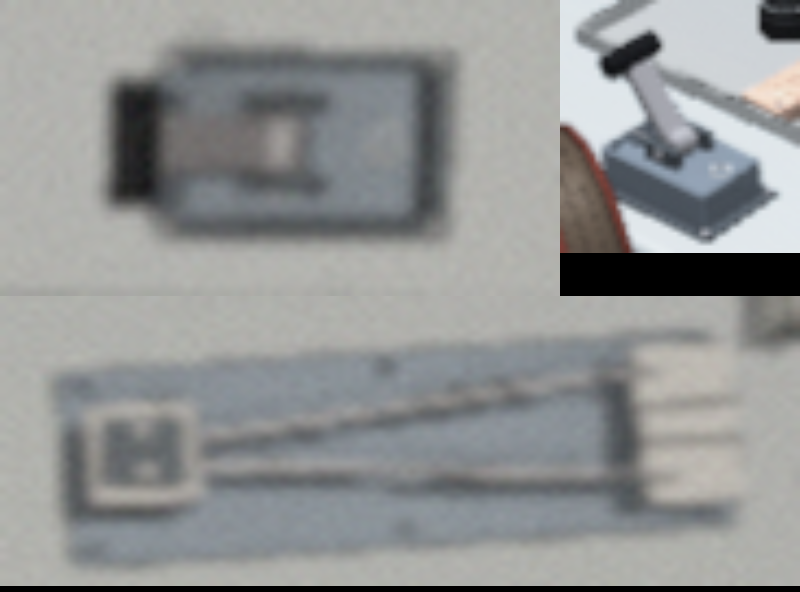

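The crop shows:
- **Isolator:** bar at crop (135,142) and block right end at (440,142), so the handle leans to world +y.
- **Stand:** base corners at (55,375), (70,565), (735,525) and (710,335).
- **Tweezers:** legs at x=640 are at y≈372 and y≈480, and the clamp top is at (145,455).

```bash
python3 - <<'E'
from h import *
A=lambda x,y,z: onz("top",180+x/8-.44,225+y/8-.44,z)
B=lambda x,y,z: onz("top",308+x/8-.44,185+(y-296)/6.6-.42,z)
print("bar",A(135,142,.094),"ends",A(135,80,.1),A(135,204,.1))
print("block top R",A(415,142,.032),A(170,142,.032),"axle",A(285,142,.045))
c=[B(*p,.008) for p in [(55,375),(70,565),(735,525),(710,335)]]
for p in c: print(np.round(p,4))
print("len",np.linalg.norm(c[1]-c[2]),np.linalg.norm(c[0]-c[1]))
o=np.mean(c,0); y=(c[0]+c[1])/2-(c[2]+c[3])/2; y/=np.linalg.norm(y)
print("o",o,"ydir",y, "yaw",np.degrees(np.arctan2(-y[0],y[1])))
cl=B(145,455,.085);print("clamp",cl)
pl=[B(*p,.052) for p in [(635,345),(740,345),(738,500),(640,500)]];pm=np.mean(pl,0);print("plate",pm)
d=cl-pm;d[2]=0;print("yaw2",np.degrees(np.arctan2(-d[0],d[1])),"dist",np.linalg.norm(d))
print("lines", [B(x,y,.052) for x,y in [(690,403),(690,440)]])
d/=np.linalg.norm(d);print("grip from cl/pm",pm+d*77, pm+d*.077,"from base",o-y*.025)
E
```

```text
bar [0.42159382 0.31473868 0.094     ] ends [0.44280837 0.31412266 0.1       ] [0.40054189 0.31195915 0.1       ]
block top R [0.42327557 0.23057085 0.032     ] [0.42144961 0.31959316 0.032     ] axle [0.42237924 0.27472651 0.045     ]
[ 0.5651 -0.0083  0.008 ]
[ 0.4787 -0.0157  0.008 ]
[ 0.502  -0.2643  0.008 ]
[ 0.5887 -0.2549  0.008 ]
len 0.2496251155879533 0.08669619654176035
o [ 0.53364301 -0.13582123  0.008     ] ydir [-0.09429597  0.99554421  0.        ] yaw 5.4107999641878575
clamp [ 0.52289826 -0.04050352  0.085     ]
plate [ 0.54415697 -0.23803866  0.052     ]
yaw2 6.1425224690379725 dist 0.19867577583244944
lines [array([ 0.55267382, -0.23867201,  0.052     ]), array([ 0.53635189, -0.23867278,  0.052     ])]
grip from cl/pm [-7.69499680e+00  7.63198894e+01  5.20000000e-02] [ 0.53591781 -0.16148073  0.052     ] from base [ 0.53600041 -0.16070984  0.008     ]
```

Checks agree: the base measures 250 × 87 mm and the axle-to-bar offset is 38 mm. The two grip estimates are within 1 mm, at about (0.536, -0.161) with yaw near 5.8°. Next I'll move beside the bar on its +y side with the fingers shut, turning the jaws along the stand's x.

>>> servo_tool(
  increments=[
    [1.4,0,0,0,-1.2,-0.6,0],
    [2.8,0,0,0,-2.4,-1.25,0],
    [4.2,0,0,0,-3.6,-1.9,0],
    [5.6,0,0,0,-4.9,-2.5,0],
    [7,0,0,0,-6.1,-3.1,0],
    [8.4,0,0,0.4,-7.3,-3.8,0],
    [9.8,0,0,0.8,-8.5,-4.4,0],
    [11.2,0,0,1.2,-9.7,-5.0,0],
    [12.6,0,0,1.6,-10.9,-5.6,0],
    [13.6,0,0,2,-12.1,-6.2,0],
    [13.6,0,0,2,-12.1,-6.2,0],
    [13.6,0,0,2,-12.1,-6.2,0],
  ],
)

```text
clock: 1.1
eef_pos: [0.4219, 0.3652, 0.1799]
tcp_rot: [-0.035, 0.707, 0.034, 0.705]
contact_force: [0.3, -0.7, -0.4]
finger_gap: 0.001
```

```bash
python3 - <<'E'
from h import *
s=manip.state();print(s["clock"],s["eef_pos"],s["finger_gap"],s["contact_force"],s["joints"]); print(np.round(R.from_quat(s["tcp_rot"]).as_matrix(),3))
E
```

```text
1.1 [0.42185784 0.36520083 0.17989435] 0.0009285311818950911 [ 0.33452383 -0.69916454 -0.35014631] [5.87566975e-01 1.27280137e-01 1.81736254e+00 3.59373222e-04
 1.19989099e+00 4.89151506e-01]
[[-0.003 -0.098  0.995]
 [-0.001  0.995  0.098]
 [-1.    -0.001 -0.003]]
```

>>> servo_tool(
  increments=[
    [0,0,0,1.3,0,0,0],
    [0,0,0,2.6,0,0,0],
    [0,0,0,3.9,0,0,0],
    [0,0,0,3.9,-0.6,-0.06,0],
    [0,0,0,3.9,-1.2,-0.12,0],
    [0,0,0,3.9,-1.7,-0.17,0],
    [0,0,0,3.9,-2.2,-0.22,0],
    [0,0,0,3.9,-2.7,-0.27,0],
    [0,0,0,3.9,-3.2,-0.32,0],
    [0,0,0,3.9,-3.6,-0.36,0],
    [0,0,0,3.9,-3.8,-0.37,0],
    [0,0,0,3.9,-3.8,-0.37,0],
  ],
)

```text
clock: 2.1
eef_pos: [0.4221, 0.2701, 0.084]
tcp_rot: [-0.035, 0.706, 0.035, 0.706]
contact_force: [-0.8, 0.1, -0.3]
finger_gap: 0.001
```

```bash
python3 - <<'E'
from h import *
s=manip.state();print(s["clock"],s["eef_pos"],s["contact_force"])
cv2.imwrite("pics/scene1.png",cv2.resize(manip.camera("scene")[120:280,120:420],None,fx=2.5,fy=2.5,interpolation=cv2.INTER_CUBIC))
E
```

```text
2.1 [0.42212074 0.27009932 0.08404329] [-0.77925329  0.05103456 -0.31720672]
```

View pics/scene1.png

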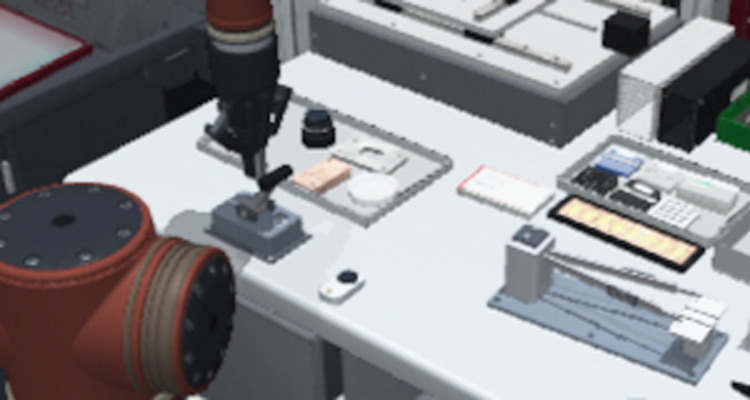

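The handle is past upright and leaning to the off side. I'll rise and travel to above the grips, opening the fingers.

>>> servo_tool(
  increments=[
    [0,0,0,-1.5,0,0,0],
    [0,0,0,-3,0,0,0],
    [0,0,0,-4.4,0,0,0],
    [0,0,0,-4.4,-1.5,0.25,0],
    [0,0,0,-4.4,-3,0.5,0.2],
    [0,0,0,-4.4,-4.5,0.75,0.5],
    [0,0,0,-4.4,-6,1,0.8],
    [0,0,0,-4.4,-7.5,1.2,1],
    [0,0,0,-4.4,-9,1.45,1],
    [0,0,0,-4.4,-10.5,1.7,1],
    [0,0,0,-4.4,-12,1.95,1],
    [0,0,0,-4.4,-12,1.95,1],
  ],
)

```text
clock: 3.15
eef_pos: [0.503, -0.0277, 0.1945]
tcp_rot: [-0.035, 0.705, 0.033, 0.707]
contact_force: [1.2, -0.4, 0.1]
finger_gap: 0.997
```

>>> servo_tool(
  increments=[
    [0,0,0,0,-1.4,0.25,1],
    [0,0,0,0,-2.8,0.45,1],
    [0,0,0,0,-4.2,0.7,1],
    [0,0,0,0,-5.6,0.9,1],
    [0,0,0,0,-5.6,0.9,1],
    [0,0,0,0,-5.6,0.9,1],
    [0,0,0,0,-5.6,0.9,1],
  ],
  grip_force=20,
)

```text
clock: 3.73
eef_pos: [0.5372, -0.1582, 0.1933]
tcp_rot: [-0.035, 0.707, 0.036, 0.706]
contact_force: [0.1, 0.8, 1.2]
finger_gap: 0.999
```

```bash
python3 - <<'E'
from h import *
s=manip.state();print(s["clock"],s["eef_pos"],s["finger_gap"],s["contact_force"]);print(np.round(R.from_quat(s["tcp_rot"]).as_matrix(),3))
w=manip.camera("wrist");c=manip.get_calibration("wrist");np.savez("w.npz",K=c["K"],cam_to_world=c["cam_to_world"])
t=manip.camera("top")
o=np.zeros((580,640,3),np.uint8);o[:400]=w;o[405:405+170,:320]=cv2.resize(t[225:262,180:250],(320,170),interpolation=cv2.INTER_CUBIC)
cv2.imwrite("pics/w1.png",o)
for p in [(.536,-.161,.06),(.544,-.238,.052)]: print(proj("wrist",p))
E
```

```text
3.7333 [ 0.53719906 -0.15823354  0.193327  ] 0.9990371523233568 [0.11527772 0.75702747 1.19967783]
[[-0.001 -0.101  0.995]
 [ 0.001  0.995  0.101]
 [-1.     0.001 -0.001]]
[315.01993999 192.83891046]
[315.27211652 263.52389194]
```

View pics/w1.png

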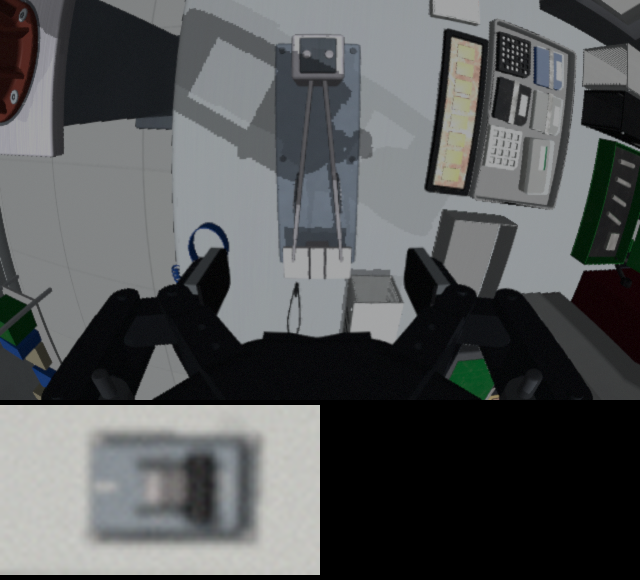

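The isolator handle now leans to the right (off) and the white bar mark is exposed. In the wrist view the ridged grips are at about (298,190) and (335,190), and the clamp is centred at (318,57). The tips are at about (296,255) and (342,255), over a plate spanning x 283–352.

```bash
python3 - <<'E'
from h import *
C=dict(np.load("w.npz"))
f=lambda u,v,z:onz("wrist",u,v,z,C)
a,b=f(298,190,.067),f(335,190,.067);print("grips",a,b,(a+b)/2,np.linalg.norm(a-b))
a,b=f(296,255,.065),f(342,255,.065);print("tips",a,b,(a+b)/2,np.linalg.norm(a-b))
print("plate",f(317.5,263,.052),"clamp",f(318,57,.085),"base",(f(275,45,.008)+f(362,45,.008)+f(274,262,.008)+f(362,262,.008))/4)
for p in [(.536,-.161,.06)]: 
  d=np.array(p)-[0.5372,-.1582,.1933];print(d)
E
```

```text
grips [ 0.52036447 -0.15825461  0.067     ] [ 0.55345708 -0.15485708  0.067     ] [ 0.53691078 -0.15655584  0.067     ] 0.03326656393464894
tips [ 0.52371951 -0.22394326  0.065     ] [ 0.56831443 -0.21939396  0.065     ] [ 0.54601697 -0.22166861  0.065     ] 0.04482635958036481
plate [ 0.54616861 -0.23727917  0.052     ] clamp [ 0.52649879 -0.04258313  0.085     ] base [ 0.53674765 -0.13677262  0.008     ]
[-0.0012 -0.0028 -0.1333]
```

>>> servo_tool(
  increments=[
    [0,0,0,1,-0.1,0,1],
    [0,0,0,2,-0.1,0,1],
    [0,0,0,3,-0.1,0,1],
    [0,0,0,4,-0.1,0,1],
    [0,0,0,5,-0.1,0,1],
    [0,0,0,5.7,-0.1,0,1],
    [0,0,0,6.2,-0.1,0,0.9],
    [0,0,0,6.2,-0.1,0,0.8],
    [0,0,0,6.2,-0.1,0,0.7],
    [0,0,0,6.2,-0.1,0,0.6],
    [0,0,0,6.2,-0.1,0,0.55],
    [0,0,0,6.2,-0.1,0,0.55],
  ],
  grip_force=20,
)

```text
clock: 4.83
eef_pos: [0.5389, -0.162, 0.0405]
tcp_rot: [-0.036, 0.705, 0.035, 0.707]
contact_force: [-0.1, 0.2, 0.4]
finger_gap: 0.552
```

>>> servo_tool(
  increments=[
    [0,0,0,0,0,0,0.5],
    [0,0,0,0,0,0,0.46],
    [0,0,0,0,0,0,0.43],
    [0,0,0,0,0,0,0.4],
    [0,0,0,0,0,0,0.37],
    [0,0,0,0,0,0,0.34],
    [0,0,0,0,0,0,0.34],
    [0,0,0,0,0,0,0.34],
    [0,0,0,0,0,0,0.34],
  ],
)

```text
clock: 5.58
eef_pos: [0.5379, -0.1619, 0.039]
tcp_rot: [-0.036, 0.706, 0.036, 0.706]
contact_force: [0.1, -1.5, 3.0]
finger_gap: 0.34
```

```bash
cat > look.py <<'E'
from h import *
import sys
s=manip.state();print(s["clock"],s["eef_pos"],s["finger_gap"],s["contact_force"])
w=manip.camera("wrist");cv2.imwrite("pics/raw_%s.png"%sys.argv[1],w);c=manip.get_calibration("wrist");np.savez("w.npz",K=c["K"],cam_to_world=c["cam_to_world"])
u,v=proj("wrist",(.5455,-.232,.056));print(u,v)
u,v=int(u),int(v);u0,v0=max(0,min(640-133,u-66)),max(0,min(300,v-50));print("origin",u0,v0)
cv2.imwrite("pics/%s.png"%sys.argv[1],cv2.resize(w[v0:v0+100,u0:u0+133],None,fx=6,fy=6,interpolation=cv2.INTER_CUBIC))
E
python3 look.py g1
```

```text
5.5833 [ 0.53789591 -0.16188289  0.03903164] 0.33990938520151437 [ 0.11354268 -1.50984265  3.00426075]
317.02500065971225 372.1720821052857
origin 251 300
```

View pics/g1.png

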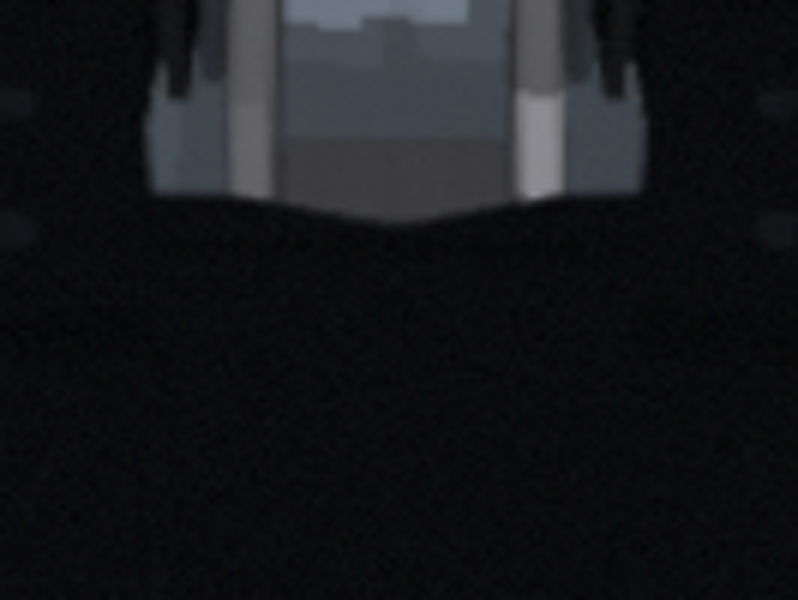

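The wrist camera can't see the tips from here because the body hides them; only the legs near the fingers show, at crop x 230–277 and 512–560. I'll check with the top and scene views instead, squeezing further first but staying short of the mark.

>>> servo_tool(
  increments=[
    [0,0,0,0,0,0,0.32],
    [0,0,0,0,0,0,0.3],
    [0,0,0,0,0,0,0.29],
    [0,0,0,0,0,0,0.28],
    [0,0,0,0,0,0,0.28],
    [0,0,0,0,0,0,0.28],
  ],
)

```text
clock: 6.13
eef_pos: [0.5378, -0.1618, 0.039]
tcp_rot: [-0.036, 0.706, 0.036, 0.706]
contact_force: [0.6, -2.2, 3.1]
finger_gap: 0.28
```

```bash
cat > look2.py <<'E'
from h import *
import sys
s=manip.state();print(s["clock"],s["eef_pos"],s["finger_gap"],s["contact_force"])
P=(.5455,-.232,.058);o=np.zeros((590,800,3),np.uint8)
for i,(n) in enumerate(("scene","top")):
    im=np.mean([manip.camera(n).astype(float) for _ in range(6)],0);np.save(n+".npy",im)
    u,v=(int(round(q)) for q in proj(n,P));print(n,"origin",u-16,v-20)
    o[:590,400*i:400*i+390]=cv2.resize(im[v-20:v+20,u-16:u+16].clip(0,255).astype(np.uint8),(390,590) if 0 else (390,488),interpolation=cv2.INTER_CUBIC).copy() if 0 else cv2.copyMakeBorder(cv2.resize(im[v-20:v+20,u-16:u+16].clip(0,255).astype(np.uint8),(390,488),interpolation=cv2.INTER_CUBIC),0,102,0,0,cv2.BORDER_CONSTANT)
w=manip.camera("wrist");cv2.imwrite("pics/rawlast.png",w)
cv2.imwrite("pics/%s.png"%sys.argv[1],o[:488])
E
python3 look2.py g2
```

```text
6.1333 [ 0.53779347 -0.16181487  0.03896826] 0.2796379069196643 [ 0.59660415 -2.21108499  3.06523575]
scene origin 382 223
top origin 376 183
```

View pics/g2.png

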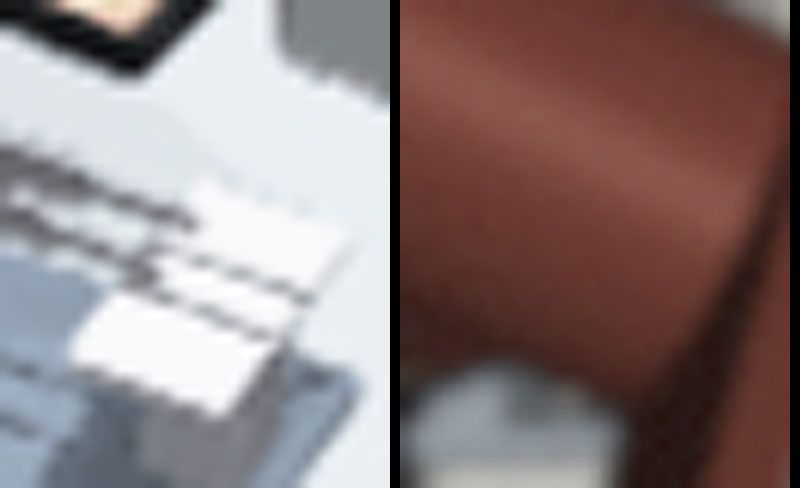

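In the scene crop the tips end at about (190,222) and (155,275), just outside the two lines; the far line runs (155,245)–(310,298) and the near one (160,295)–(275,335). The arm hides this area from the top camera. I'll compare with the relaxed scene picture, where the gap is known to be 45 mm, and with the wrist views of the legs.

```bash
python3 - <<'E'
from h import *
a=cv2.imread("pics/scene0.png")[228:262,376:416];b=np.load("scene.npy").clip(0,255).astype(np.uint8)[228:262,376:416]
f=lambda x:cv2.resize(x,(400,340),interpolation=cv2.INTER_CUBIC)
w1=cv2.imread("pics/raw_g1.png")[240:340,240:400];w2=cv2.imread("pics/rawlast.png")[240:340,240:400]
g=lambda x:cv2.resize(cv2.convertScaleAbs(x,alpha=1.6),(400,250),interpolation=cv2.INTER_CUBIC)
cv2.imwrite("pics/cmp.png",np.vstack([np.hstack([f(a),f(b)]),np.hstack([g(w1),g(w2)])]))
E
```

```text
(no output)
```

View pics/cmp.png

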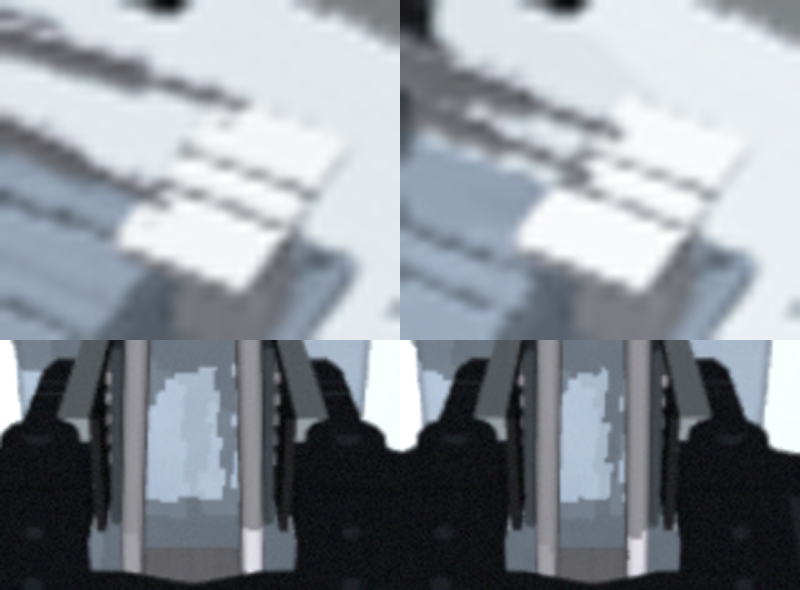

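Relaxed (left panel), the tips end at (245,105) and (165,203). Now (right panel) they end at about (217,132) and (180,180) in panel coordinates. The wrist views show both legs squeezed evenly.

```bash
python3 - <<'E'
from h import *
F=lambda x,y,z: onz("scene",376+x/10-.45,228+y/10-.45,z)
sx=np.array([.995,.1,0])
def rep(n,a,b,z):
    A,B=F(*a,z),F(*b,z);print(n,np.round(A,4),np.round(B,4),"sep along x mm",1e3*(A-B)@sx,"dy",1e3*(A-B)@[-.1,.995,0])
rep("relaxed",(245,105),(165,203),.06);rep("now",(217,132),(180,180),.06)
rep("lines R",(315,193),(290,228),.052)
E
```

```text
relaxed [ 0.5657 -0.2281  0.06  ] [ 0.5174 -0.2316  0.06  ] sep along x mm 48.3588995268837 dy -1.3278002859332452
now [ 0.5512 -0.2279  0.06  ] [ 0.5279 -0.2301  0.06  ] sep along x mm 23.351531233002127 dy -0.15810376323758202
lines R [ 0.5538 -0.2559  0.052 ] [ 0.5372 -0.2576  0.052 ] sep along x mm 16.63438187533197 dy 0.026528742607718474
```

```bash
cat > prof.py <<'E'
from h import *
from scipy.ndimage import map_coordinates
O=np.array([.5462,-.2373,0]);sx=np.array([.995,.1,0]);sy=np.array([-.1,.995,0])
X=np.arange(-40,40,.25);Y=np.arange(-18,45,.25)
def rect(im,z):
    out=np.zeros((len(Y),len(X)))
    for i,y in enumerate(Y):
        p=np.array([proj1(O+sx*x*1e-3+sy*y*1e-3+[0,0,z]) for x in X]);out[i]=map_coordinates(im,[p[:,1],p[:,0]],order=3)
    return out
c=manip.get_calibration("scene");K=np.array(c["K"]);T=np.array(c["cam_to_world"])
def proj1(p): q=K@(T[:3,:3].T@(p-T[:3,3]));return q[:2]/q[2]
if __name__=="__main__":
    a=cv2.imread("pics/scene0.png").mean(2);b=np.load("scene.npy").mean(2)
    v=[]
    for n,im in (("rel",a),("now",b)):
        r=rect(im,.060);v.append(r)
        l=rect(im,.052)[(Y>-16)&(Y<-2)].mean(0);m=(abs(X)<14)
        mins=[X[k] for k in range(1,len(X)-1) if m[k] and l[k]<l[k-1] and l[k]<=l[k+1]];print(n,"lines",mins)
        for y0 in range(8,44,5):
            q=r[(Y>=y0)&(Y<y0+3)].mean(0);print(y0,[(float(X[k]),int(q[k])) for k in range(2,len(X)-2) if q[k]<q[k-1] and q[k]<=q[k+1] and q[k]<max(q[max(0,k-16)],0)-12 and q[k]<q[min(len(q)-1,k+16)]-12])
    o=np.hstack([cv2.resize(x[::-1].clip(0,255).astype(np.uint8),(400,315)) for x in v])
    cv2.imwrite("pics/rect.png",cv2.resize(o,(800,400)) if 0 else o)
E
python3 prof.py
```

```text
rel lines [np.float64(-11.25), np.float64(5.0)]
8 [(-28.75, 162), (-21.0, 175), (-5.25, 193), (19.5, 151)]
13 [(-27.5, 116), (-4.5, 196), (19.5, 142)]
18 [(-27.5, 114), (18.25, 127)]
23 [(-27.5, 119), (18.25, 127)]
28 [(-27.25, 105), (17.5, 135)]
33 [(16.0, 119)]
38 [(17.75, 100)]
43 [(-23.5, 94), (16.0, 101)]
now lines [np.float64(-11.25), np.float64(5.0)]
8 [(-16.0, 127), (-5.75, 186), (5.0, 155)]
13 [(-13.75, 133), (5.5, 127)]
18 [(-13.75, 143), (5.0, 142)]
23 [(-13.5, 139), (4.75, 124)]
28 [(-13.5, 124), (4.75, 138)]
33 [(-13.75, 110), (5.25, 101)]
38 [(-11.75, 100)]
43 [(-13.0, 108), (5.75, 100)]
```

View pics/rect.png

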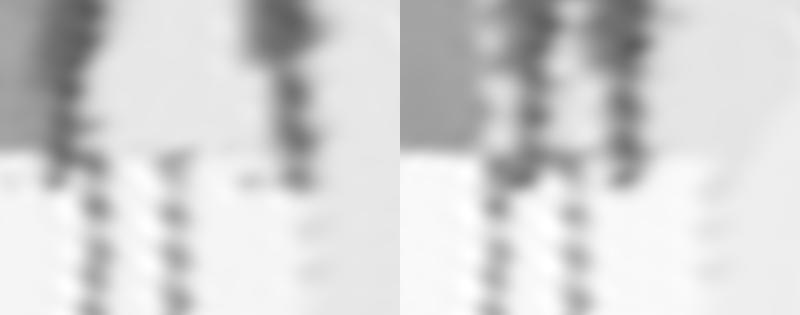

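Rectified profiles put the tip spacing at 47 mm relaxed and about 19.4 mm now, so the gap is about 17.2 mm. The finger width predicts 16.9 mm, which agrees. I need about 3 mm less gap, so the opening goes to 0.258.

>>> servo_tool(
  increments=[
    [0,0,0,0,0,0,0.272],
    [0,0,0,0,0,0,0.265],
    [0,0,0,0,0,0,0.258],
    [0,0,0,0,0,0,0.258],
    [0,0,0,0,0,0,0.258],
    [0,0,0,0,0,0,0.258],
  ],
)

```text
clock: 7.28
eef_pos: [0.5375, -0.1616, 0.0388]
tcp_rot: [-0.036, 0.706, 0.036, 0.706]
contact_force: [-0.1, -3.0, 3.6]
finger_gap: 0.263
```

```bash
python3 look2.py g3; python3 prof.py | sed -n '/now/,$p'
```

```text
7.2833 [ 0.53754477 -0.16156236  0.03875933] 0.26333795168233076 [-0.09954831 -3.03204256  3.60377642]
scene origin 382 223
top origin 376 183
now lines [np.float64(-11.25), np.float64(5.0)]
8 [(-6.25, 161), (3.75, 137)]
13 [(-13.5, 133), (3.0, 151)]
18 [(-12.25, 131), (3.5, 131)]
23 [(-12.75, 149), (3.75, 129)]
28 [(-12.5, 130), (3.0, 139)]
33 [(-13.0, 116)]
38 [(-11.25, 101), (4.0, 104)]
43 [(-11.5, 108), (4.5, 105)]
```

View pics/g3.png

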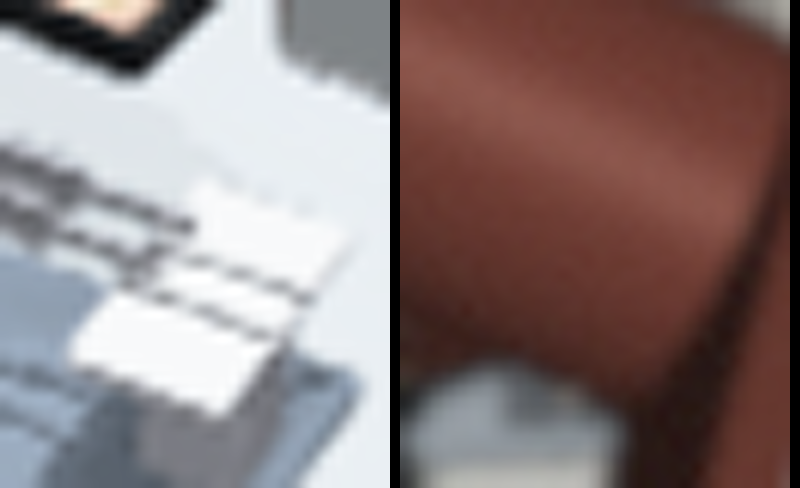

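>>> servo_tool(
  increments=[
    [0,0,0,0,0,0,0.258],
    [0,0,0,0,0,0,0.258],
    [0,0,0,0,0,0,0.258],
    [0,0,0,0,0,0,0.258],
    [0,0,0,0,0,0,0.258],
    [0,0,0,0,0,0,0.258],
  ],
)

```text
clock: 8.43
eef_pos: [0.5376, -0.1616, 0.0388]
tcp_rot: [-0.036, 0.706, 0.036, 0.706]
contact_force: [1.0, -3.5, 2.9]
finger_gap: 0.26
```

```bash
python3 look2.py g4; python3 prof.py | sed -n '/now/,$p'
```

```text
8.4333 [ 0.53756049 -0.16155035  0.03877166] 0.25992970165766577 [ 0.96657457 -3.54280463  2.89157147]
scene origin 382 223
top origin 376 183
now lines [np.float64(-11.25), np.float64(5.0)]
8 [(-6.75, 159), (3.75, 138)]
13 [(-13.5, 133), (3.0, 151)]
18 [(-12.25, 131), (3.5, 130)]
23 [(-12.75, 149), (3.75, 129)]
28 [(-12.5, 130), (3.0, 139)]
33 [(-13.0, 116)]
38 [(-11.25, 101), (4.0, 104)]
43 [(-11.5, 108), (4.5, 105)]
```

The hold is steady: opening 0.260 (22.1 mm), and the tip spacing hasn't changed between looks and equals the line spacing. Handing in.

```bash
python3 -c "
from rig import manip
print(manip.job_done())"
```

```text
the job is handed in; nothing more can be done
None
```

I threw the isolator handle to its off side first, then squeezed the tweezers to a tip gap of about 14 mm. I handed the job in at about 9 s with the gripper still holding them.

- **Isolator:** the top view taken before the squeeze showed the handle lying on the off side with the white bar mark uncovered. I did not look at it again afterwards.
- **Tip gap:** the final gripper opening was 0.260, or 22.1 mm over the grips, which implies a gap of about 14.1 mm. The scene camera gave about 14.2 mm, with the tips about as far apart as the black lines. It resolves only about 2 mm per pixel, so that check is good to roughly 1 mm.
- **Steadiness:** two looks about 1 s apart gave the same tip spacing, with a steady force of about 4–5 N on the tool. The tips stayed apart throughout.
- **Checks that failed or disagreed:**
  - Once the gripper was down, neither the wrist nor the top camera could see the tips.
  - My first hand reading of the scene picture gave about 20 mm at an opening of 0.28. The opening itself implied 16.9 mm and the finer image measurement 17.2 mm, so I went by those two.
  - One opening reading of 0.263 came back to 0.260.
- **Other items:** I steered clear of everything else on the worktop, but did not check those items again at the end.

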